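# Release the latched station key

## Task

One of the four identical keys on the grey station selector has been left latched down. With the fingertips, tap all four keys lightly, one at a time, from the robot's left to its right, so that a raised key only gives a little and the latched one stays latched; then press the latched key down until it releases and let it spring up, so that all four keys stand raised. Do not push in a key that is already raised, and leave the loose things on and around the box where they are.

Things in the scene. Friction and masses are not known exactly. Their poses are not given: they have to be found in the camera images.
- console: Station selector on the bench: a fixed grey painted box, 160 (x) x 290 (y) x 60 mm high, that carries the row of four keys on its flat top. Origin: centre of its underside, on the table; x points to its back, away from the robot, y along the key row towards the robot's left, z up. It may stand turned up to 17 degrees.
- slot_1 (a point): Fixed point at the centre of the first (the left end of the row, +y) key place, 66 mm above the table, level with the top of the low black frame round the key (36 x 36 mm, 6 mm above the box's top). The places are 45 mm apart, 30 mm to the robot's side of the box's middle line.
- slot_2 (a point): Fixed point at the centre of the second key place, 66 mm above the table, level with the top of the low black frame round the key (36 x 36 mm, 6 mm above the box's top). The places are 45 mm apart, 30 mm to the robot's side of the box's middle line.
- slot_3 (a point): Fixed point at the centre of the third key place, 66 mm above the table, level with the top of the low black frame round the key (36 x 36 mm, 6 mm above the box's top). The places are 45 mm apart, 30 mm to the robot's side of the box's middle line.
- slot_4 (a point): Fixed point at the centre of the fourth (the right end) key place, 66 mm above the table, level with the top of the low black frame round the key (36 x 36 mm, 6 mm above the box's top). The places are 45 mm apart, 30 mm to the robot's side of the box's middle line.
- key_a_top (a point): Centre of the flat top of one of the four identical plain off-white square keys (28 x 28 mm); which key stands in which place varies. A raised key's top is 79 mm above the table, 13 mm above its frame; a latched key's top is 73 mm above the table. A raised key springs back when let go: it takes 1.5 N to start, then 1 N more per mm.
- key_a: The moving key under key_a_top; origin 19 mm below that point, z up. If latched it feels solid up to about 7.5 N, then gives 1 mm per N; less than 2 mm leaves it latched, about 3 mm (10.5 N) unlatches it, 4 mm (11.5 N, top at 69 mm) is its stop. Once unlatched it rises by itself to the raised height as it is let go.
- key_b_top (a point): Centre of the flat top of one of the four identical plain off-white square keys (28 x 28 mm); which key stands in which place varies. A raised key's top is 79 mm above the table, 13 mm above its frame; a latched key's top is 73 mm above the table. A raised key springs back when let go: it takes 1.5 N to start, then 1 N more per mm.
- key_b: The moving key under key_b_top; origin 19 mm below that point, z up. If latched it feels solid up to about 7.5 N, then gives 1 mm per N; less than 2 mm leaves it latched, about 3 mm (10.5 N) unlatches it, 4 mm (11.5 N, top at 69 mm) is its stop. Once unlatched it rises by itself to the raised height as it is let go.
- key_c_top (a point): Centre of the flat top of one of the four identical plain off-white square keys (28 x 28 mm); which key stands in which place varies. A raised key's top is 79 mm above the table, 13 mm above its frame; a latched key's top is 73 mm above the table. A raised key springs back when let go: it takes 1.5 N to start, then 1 N more per mm.
- key_c: The moving key under key_c_top; origin 19 mm below that point, z up. If latched it feels solid up to about 7.5 N, then gives 1 mm per N; less than 2 mm leaves it latched, about 3 mm (10.5 N) unlatches it, 4 mm (11.5 N, top at 69 mm) is its stop. Once unlatched it rises by itself to the raised height as it is let go.
- key_d_top (a point): Centre of the flat top of one of the four identical plain off-white square keys (28 x 28 mm); which key stands in which place varies. A raised key's top is 79 mm above the table, 13 mm above its frame; a latched key's top is 73 mm above the table. A raised key springs back when let go: it takes 1.5 N to start, then 1 N more per mm.
- key_d: The moving key under key_d_top; origin 19 mm below that point, z up. If latched it feels solid up to about 7.5 N, then gives 1 mm per N; less than 2 mm leaves it latched, about 3 mm (10.5 N) unlatches it, 4 mm (11.5 N, top at 69 mm) is its stop. Once unlatched it rises by itself to the raised height as it is let go.
- socket: Steel socket, 24 mm across, 34 mm high, standing on the box behind the keys; loose, to be left where it is. Origin: centre of its underside.
- spacer: Brass spacer, 18 mm across, 28 mm high, standing on the box behind the keys; loose, to be left where it is. Origin: centre of its underside.
- driver: Screwdriver lying on the table before the box; loose, to be left where it is. Origin: centre of its underside.
- bin: Small open yellow bin, 100 x 85 x 50 mm, left of the box; loose, to be left where it is. Origin: centre of its underside.
- bottle: Small white bottle, 34 mm across, 85 mm high, right of the box; loose, to be left where it is. Origin: centre of its underside.
- block: Aluminium block, 60 x 40 x 25 mm, right of the box; loose, to be left where it is. Origin: centre of its underside.
- wrench: Wrench lying on the table behind the box; loose, to be left where it is. Origin: centre of its underside.

How it is judged (in metres and radians):
On the way, in this order (a step that is already met when the one before it is completed fails the run):
1. the left-hand key is touched with the fingers (more than 0.4 N) (((horizontal distance between key_a_top and slot_1 below 0.01 m and contact force between the fingers and key_a above 0.4 N) or (horizontal distance between key_b_top and slot_1 below 0.01 m and contact force between the fingers and key_b above 0.4 N) or (horizontal distance between key_c_top and slot_1 below 0.01 m and contact force between the fingers and key_c above 0.4 N) or (horizontal distance between key_d_top and slot_1 below 0.01 m and contact force between the fingers and key_d above 0.4 N))), for 0.04 s.
2. the second key is touched with the fingers (more than 0.4 N) (((horizontal distance between key_a_top and slot_2 below 0.01 m and contact force between the fingers and key_a above 0.4 N) or (horizontal distance between key_b_top and slot_2 below 0.01 m and contact force between the fingers and key_b above 0.4 N) or (horizontal distance between key_c_top and slot_2 below 0.01 m and contact force between the fingers and key_c above 0.4 N) or (horizontal distance between key_d_top and slot_2 below 0.01 m and contact force between the fingers and key_d above 0.4 N))), for 0.04 s.
3. the third key is touched with the fingers (more than 0.4 N) (((horizontal distance between key_a_top and slot_3 below 0.01 m and contact force between the fingers and key_a above 0.4 N) or (horizontal distance between key_b_top and slot_3 below 0.01 m and contact force between the fingers and key_b above 0.4 N) or (horizontal distance between key_c_top and slot_3 below 0.01 m and contact force between the fingers and key_c above 0.4 N) or (horizontal distance between key_d_top and slot_3 below 0.01 m and contact force between the fingers and key_d above 0.4 N))), for 0.04 s.
4. the right-hand key is touched with the fingers (more than 0.4 N) (((horizontal distance between key_a_top and slot_4 below 0.01 m and contact force between the fingers and key_a above 0.4 N) or (horizontal distance between key_b_top and slot_4 below 0.01 m and contact force between the fingers and key_b above 0.4 N) or (horizontal distance between key_c_top and slot_4 below 0.01 m and contact force between the fingers and key_c above 0.4 N) or (horizontal distance between key_d_top and slot_4 below 0.01 m and contact force between the fingers and key_d above 0.4 N))), for 0.04 s.
5. the latched key has been pressed and has risen: all four keys stand up (tops above 77.5 mm) (height (world z) of each of key_a_top, key_b_top, key_c_top, key_d_top above 0.0775 m), for 0.2 s.
At the end, for the whole second after the job is handed in: All four keys stand raised (tops above 77.5 mm over the table) and every loose thing is within 15 mm of where it started (all of step 5 and distance of each of socket, spacer, driver, bin, bottle, block, wrench from where it was at the start of the episode below 0.015 m); the robot touches nothing.
It fails at once if a key that was raised at the start is pushed in by more than 5 mm ((distance of key_a_top from where it was at the start of the episode above 0.005 m and height (world z) of key_a_top below 0.074 m) or (distance of key_b_top from where it was at the start of the episode above 0.005 m and height (world z) of key_b_top below 0.074 m) or (distance of key_c_top from where it was at the start of the episode above 0.005 m and height (world z) of key_c_top below 0.074 m) or (distance of key_d_top from where it was at the start of the episode above 0.005 m and height (world z) of key_d_top below 0.074 m)).
It fails at once if a loose thing is lifted or shifted by more than 15 mm (distance of any of socket, spacer, driver, bin, bottle, block, wrench from where it was at the start of the episode above 0.015 m).
It also fails if it takes over 48 s, if anything falls off the work surface, if the arm or the gripper's body presses on something with over 40 N, if the wrist force passes 120 N, or if a joint passes its speed limit or range.

## Robot

A 6-joint arm with a two-finger parallel gripper is mounted at the origin on the work surface. World frame = base frame: x ahead of the robot, y to its left, z up, the work surface at z = 0. Lengths are in mm, angles in rad, forces in N, time in s.
With the tool pointing down it reaches from about 250 to 800 mm from the base axis. Payload 8.5 kg.
Tool frame: the origin (TCP) lies midway between the tips of the shut fingers; the grasp point (between the pads) lies robot.hold_point_z behind it (robot.hold_point_z is the distance from the TCP to the grasp point, in mm); z points along the fingers, x is the direction in which the jaws open and shut, and the axes are right-handed (so a half turn about z gives the same grasp; the last joint's range is limited). The gripper opens to 85 mm and grips with 20 to 120 N. Pads are 22 mm wide; open, the fingers measure 114 mm over their backs; the gripper's body (76 mm by 85 mm) begins 54 mm behind the grasp point. The pads swing forward as they close: fully open they stand 13 mm farther back than shut.
Start: joints at [1.214, 0.238, -0.013, 1.319, 0, 1.571], TCP at [183.354, 491.895, 231.276] pointing down, gripper open.
Joint ranges: [-2.66, 2.66], [-1.03, 1.9], [-1.14, 1.46], [-1.82, 2.27], [-1.45, 1.34], [-3.14, 3.14]. Speed limits (rad/s): [2.22, 2.22, 2.79, 3.14, 3.14, 3.14].

## Interface

Orientations are given as a rotation vector (axis times angle).
In Python, from workcell import robot gives the robot as it stands.
- The arm moves only by the shell command python3 -m handwheel 'ROWS' [FORCE]. ROWS is JSON, a list of rows, each a list of 7 numbers: the opening in per cent of the stroke, from 0 (shut) to 100 (fully open), then the shift along the tool's x, y, z in units of 50 mm (1.0 is 50 mm), then the turn, a rotation vector about the tool's x, y, z in units of 6 degrees (1.0 is 6 degrees). A call has 1 to 12 rows; each row is the pose to reach, as a shift and turn from the pose commanded when the call began, along the tool's axes at that moment; what a row does not reach only later rows make up. A row lasts 1/8 s, in which the tool goes at most 62.5 mm and 10.7 degrees, less where a joint would pass 70% of its speed; a pose out of reach is approached as far as the arm can. A call with a gripper value outside its range is refused whole. The fingers move at their own pace and stop on an object; FORCE is the grip in N (left out, the last holds). Time passes only in rows, so rows that repeat a pose let the fingers close. It gives the time, the measured TCP pose, the force and the opening at its end, in the units of the state.
- robot.read_state(): the state, without advancing time (a new reading comes with each control period).
- robot.capture(name): name is "scene" or "top" or "wrist"; returns a dict with "pixels" (480x640x3 uint8, blue, green, red), "depth" (480x640 float32, mm along the optical axis (not along the pixel's ray), 0 where there is no reading), "fx", "fy", "cx", "cy" (pixels), "R" (3x3) and "t" (3): a world point X has camera coordinates R X + t. Camera axes: x right, y down, z forward; pixel columns grow to the right and rows downward; lengths in mm; the calibration is good to about 2 mm. A picture is of the moment at which its call begins.
- robot.sign_off(): hands the job in, once; it reports no verdict.
The state is a dict: "time": time; "q": joint angles; "dq": joint speeds; "effort": joint torques, N m; "ee_pos": TCP position; "tcp_rot": TCP orientation; "contact_force": force on the tool from outside, world axes, zero at the start; "ft_torque": the same for the moment, N m; "grip_width": finger opening in mm.
Only numpy, scipy, OpenCV 4.12 (cv2) and the standard library are available. Lean on these libraries where they do the work, as an engineer would, in place of code of your own. Each camera call takes 0.05 s, during which the arm holds its last target.

## Working session

There is one attempt and no reset: what is moved stays moved. The work goes in short steps, Python scripts to look and compute and a shell command to move; the robot and the scene stay as the last step left them, time stands still between calls to the robot, and variables do not carry over. Pictures are saved under pics/ and viewed, and the job is handed in when it is done.

```bash
mkdir -p pics; ls
python3 - <<'E'
from workcell import robot
import cv2
s=robot.read_state(); print(s, robot.hold_point_z)
for n in("top","scene"):
    c=robot.capture(n); cv2.imwrite(f"pics/{n}0.png",c["pixels"]); import numpy as np; np.savez(f"{n}0.npz",**c); print(n,c["fx"],c["cx"],c["cy"],np.round(c["R"],3).tolist(),c["t"])
E
```

```text
pics
{'time': 0.0, 'q': array([ 1.21397387e+00,  2.38772688e-01, -1.42573361e-02,  1.31916062e+00,
        1.79134560e-05,  1.57082151e+00]), 'dq': array([ 4.88510652e-05,  9.61095990e-04, -1.75683355e-03,  2.24348520e-04,
       -4.36730777e-04, -1.34743183e-03]), 'effort': array([ 1.22251422e-03, -5.38775647e+01,  3.46438515e+01,  1.82473805e-02,
        2.66355710e-04,  1.98888517e-05]), 'ee_pos': array([183.23679859, 491.55786533, 230.68064719]), 'tcp_rot': array([ 2.57979212e+00,  1.79147135e+00, -1.81454462e-03]), 'contact_force': array([ 0.02891153, -0.51282268, -0.02351527]), 'ft_torque': array([ 0.00745867, -0.02340462,  0.01394564]), 'grip_width': 85.13092932643367} 18.700000000000003
top 476.2519629552342 320.19261251237975 240.3278578397095 [[0.0, -1.0, -0.026], [-0.994, 0.003, -0.11], [0.11, 0.026, -0.994]] [ 54.8733246  579.91279437 731.33441742]
scene 513.3135993792235 319.4022159064267 237.17479540685764 [[-0.09, 0.996, -0.013], [0.821, 0.067, -0.567], [-0.564, -0.061, -0.824]] [  15.442717   -432.02989656 1189.50312874]
```

View pics/top0.png

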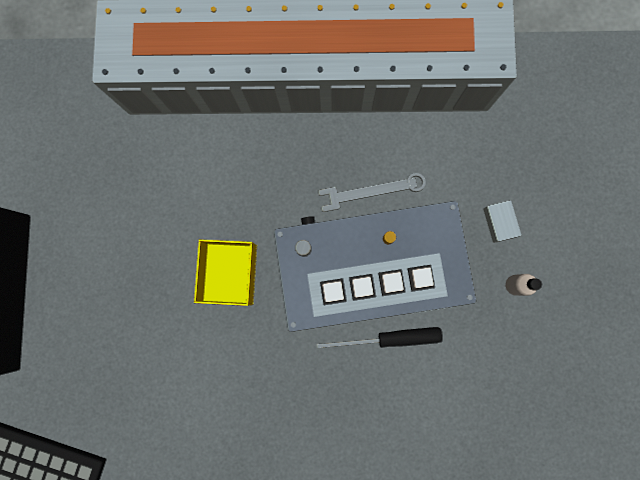

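View pics/scene0.png

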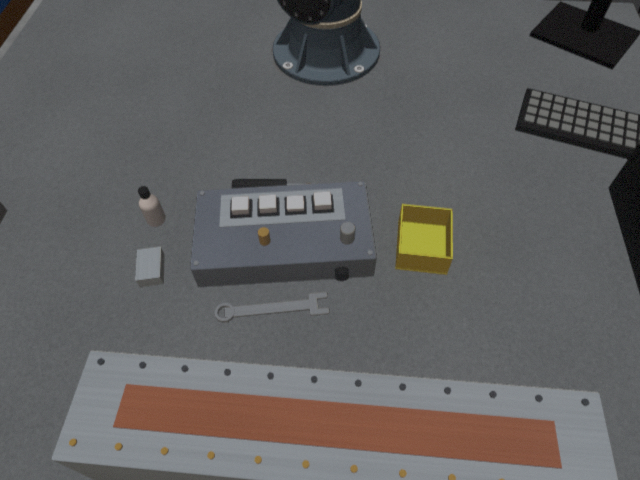

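```bash
cat > h.py <<'E'
import numpy as np,cv2
def ray(c,u,v,z):
    d=np.array([(u-c["cx"])/c["fx"],(v-c["cy"])/c["fy"],1.]); R=c["R"];o=-R.T@c["t"];d=R.T@d
    return o+d*(z-o[2])/d[2]
def blobs(c,thr,x0,x1,y0,y1,amin=60,amax=900):
    p=c["pixels"];m=(p.min(2)>thr).astype(np.uint8);k=np.zeros_like(m);k[y0:y1,x0:x1]=1;m*=k
    cs,_=cv2.findContours(m,0,2);out=[]
    for q in cs:
        M=cv2.moments((cv2.drawContours(np.zeros_like(m),[q],-1,1,-1)),True)
        if amin<M["m00"]<amax: out.append((M["m10"]/M["m00"],M["m01"]/M["m00"],M["m00"],cv2.minAreaRect(q)))
    return out
E
python3 - <<'E'
from h import *
for n,box in(("top",(310,445,255,310)),("scene",(220,345,185,220))):
    c=dict(np.load(n+"0.npz")); 
    for thr in (190,215):
      for u,v,a,r in sorted(blobs(c,thr,*box)):
        d=c["depth"][int(v)-3:int(v)+4,int(u)-3:int(u)+4]; dd=np.median(d)
        P=c["R"].T@(np.array([(u-c["cx"])/c["fx"]*dd,(v-c["cy"])/c["fy"]*dd,dd])-c["t"])
        print(n,thr,round(u,1),round(v,1),a,np.round(r[1],1),"z79",ray(c,u,v,79).round(1),"depthP",P.round(1),round(float(d.mean()),1))
c=dict(np.load("top0.npz"))
for u,v in ((279,234),(453,206),(472,298),(293,326)): print(ray(c,u,v,60).round(1))
E
```

```text
top 190 333.1 291.4 325.0 [18.  17.9] z79 [498.4  33.8  79. ] depthP [498.4  33.8  79.3] 708.2
top 190 362.6 286.7 321.0 [17.9 17.8] z79 [505.3 -10.1  79. ] depthP [505.4 -10.5  72.9] 714.0
top 190 392.7 282.0 324.0 [17.9 18. ] z79 [512.2 -54.8  79. ] depthP [512.2 -54.8  79. ] 707.6
top 190 422.6 277.4 322.0 [18.1 17.8] z79 [519.1 -99.2  79. ] depthP [519.1 -99.1  79.2] 707.1
top 215 332.7 291.2 298.0 [17.7 17. ] z79 [498.7  34.3  79. ] depthP [498.7  34.3  79.2] 708.3
top 215 362.2 286.6 295.0 [17.4 16.8] z79 [505.5  -9.6  79. ] depthP [505.6 -10.   72.9] 714.0
top 215 392.4 281.8 295.0 [17.6 16.9] z79 [512.5 -54.3  79. ] depthP [512.5 -54.3  78.9] 707.7
top 215 422.3 277.2 297.0 [17.9 16.9] z79 [519.3 -98.8  79. ] depthP [519.3 -98.8  79.3] 707.1
[587.  117.5  60. ]
[ 629.9 -152.1   60. ]
[ 488.5 -176.4   60. ]
[446.2  94.8  60. ]
```

Run:
```python
import cv2
a=cv2.imread("pics/top0.png")[215:325,280:470]; cv2.imwrite("pics/topz.png",cv2.resize(a,None,fx=4,fy=4,interpolation=cv2.INTER_CUBIC))
a=cv2.imread("pics/scene0.png")[170:290,190:380]; cv2.imwrite("pics/scz.png",cv2.resize(a,None,fx=4,fy=4,interpolation=cv2.INTER_CUBIC))
```

```text
(no output)
```

View pics/topz.png

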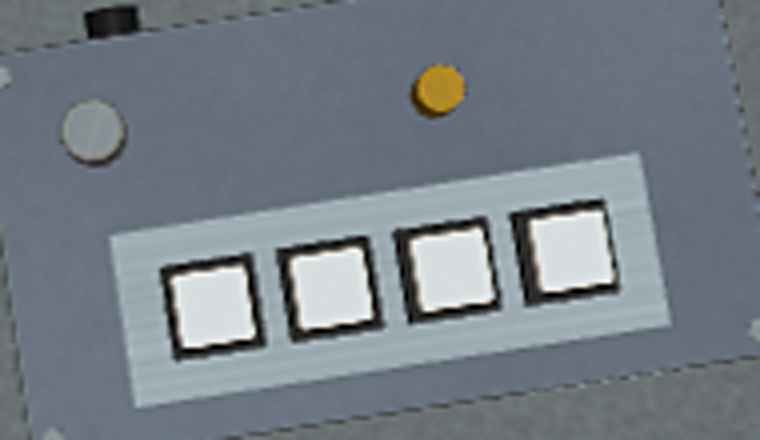

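View pics/scz.png

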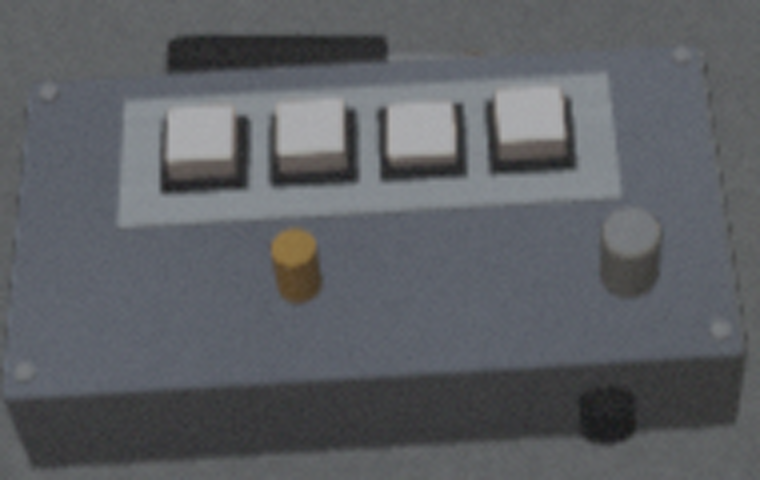

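```bash
cat >> h.py <<'E'
from scipy.spatial.transform import Rotation as Ro
def shift(rot,frm,to): return (Ro.from_rotvec(rot).as_matrix().T@(np.array(to)-np.array(frm))/50).round(3)
E
python3 - <<'E'
from h import *; from workcell import robot
s=robot.read_state()
print(shift(s["tcp_rot"],[183.35,491.9,231.28],[498.6,34,130]))
M=Ro.from_rotvec(s["tcp_rot"]).as_matrix(); a=np.degrees(np.arctan2(M[1,0],M[0,0])); w=np.degrees(np.arctan2(34.1+99,498.6-519.2)); print(M.round(3),a,w,-(w-a)/6)
c=dict(np.load("top0.npz"))
print(ray(c,303.5,247.5,94),ray(c,390.3,237.5,88))
E
```

```text
[-6.376  9.107  2.034]
[[ 0.349  0.937 -0.   ]
 [ 0.937 -0.349 -0.001]
 [-0.001 -0.    -1.   ]] 69.55570301902912 98.79791118848999 -4.873701361576811
[562.61908183  77.20259561  94.        ] [577.80202569 -51.2245357   88.        ]
```

```bash
python3 -m handwheel '[[0,-0.6,0.9,0.2,0,0,-0.5],[0,-1.2,1.8,0.4,0,0,-1],[0,-1.9,2.7,0.6,0,0,-1.5],[0,-2.5,3.6,0.8,0,0,-2],[0,-3.2,4.5,1,0,0,-2.5],[0,-3.8,5.4,1.2,0,0,-3],[0,-4.5,6.4,1.4,0,0,-3.5],[0,-5.1,7.3,1.6,0,0,-4],[0,-5.7,8.2,1.8,0,0,-4.5],[0,-6.376,9.107,2.02,0,0,-4.87],[0,-6.376,9.107,2.02,0,0,-4.87],[0,-6.376,9.107,2.02,0,0,-4.87]]' 20
python3 -m handwheel '[[0,0,0,0,0,0,0],[0,0,0,0,0,0,0],[0,0,0,0,0,0,0],[0,0,0,0,0,0,0]]'
python3 - <<'E'
from h import *; from workcell import robot
c=robot.capture("top"); cv2.imwrite("pics/top1.png",c["pixels"])
c=robot.capture("wrist"); cv2.imwrite("pics/wr1.png",c["pixels"])
s=robot.read_state();print(s)
M=Ro.from_rotvec(s["tcp_rot"]).as_matrix();print(M.round(3))
E
```

```text
time: 1.6
ee_pos: [498.1, 34.0, 130.0]
tcp_rot: [-2.046, -2.383, 0.001]
contact_force: [-0.6, 0.4, -0.2]
grip_width: 0.3
time: 2.1
ee_pos: [498.6, 34.5, 130.5]
tcp_rot: [2.044, 2.385, 0.0]
contact_force: [-0.5, 0.2, -0.4]
grip_width: -0.1
{'time': 2.2, 'q': array([ 6.87159581e-02,  2.51974422e-01, -2.63204280e-01,  1.05554320e+00,
       -1.02776000e-04, -8.47828784e-02]), 'dq': array([-3.99500452e-03,  9.93996570e-04, -8.85189991e-04, -4.75639095e-04,
        2.40445754e-05,  7.41455295e-04]), 'effort': array([ 1.07707197e-01, -5.20910347e+01,  3.17471910e+01,  3.82420098e-03,
        2.72675075e-03,  1.26581210e-03]), 'ee_pos': array([498.6568588 ,  34.28811248, 130.3759815 ]), 'tcp_rot': array([ 2.04449357e+00,  2.38513401e+00, -3.30739636e-05]), 'contact_force': array([-0.36368468,  0.21988316,  0.07336811]), 'ft_torque': array([ 0.00511888, -0.04862184,  0.01258128]), 'grip_width': -0.06232635145879582}
[[-0.153  0.988  0.   ]
 [ 0.988  0.153 -0.   ]
 [-0.     0.    -1.   ]]
```

View pics/wr1.png

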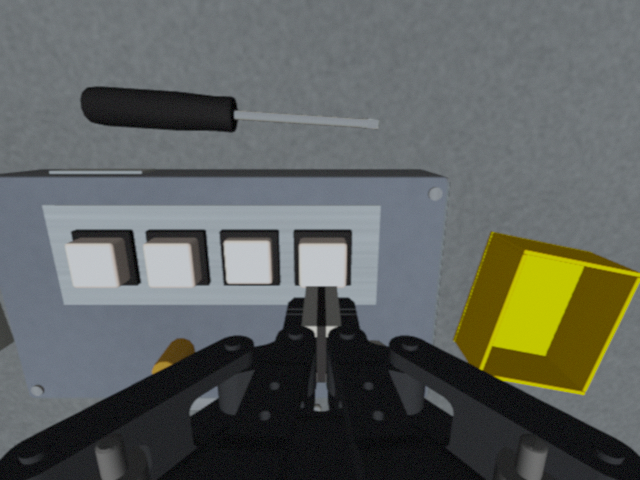

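View pics/top1.png

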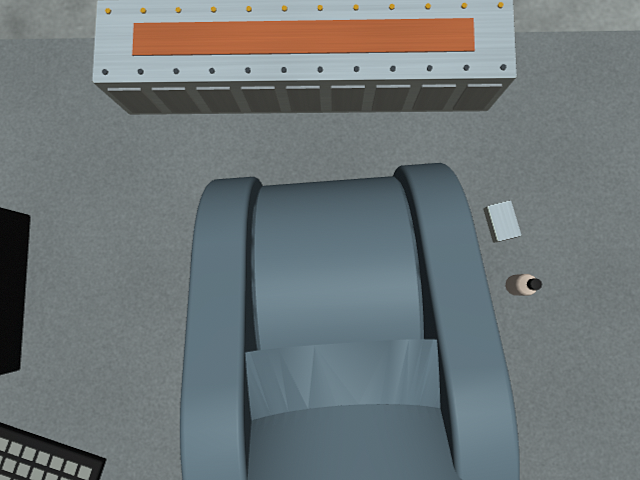

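```bash
python3 -m handwheel '[[0,0,0,0.3,0,0,0],[0,0,0,0.6,0,0,0],[0,0,0,0.85,0,0,0],[0,0,0,0.98,0,0,0],[0,0,0,0.98,0,0,0],[0,0,0,0.98,0,0,0]]'
python3 -m handwheel '[[0,0,0,0.01,0,0,0],[0,0,0,0.02,0,0,0],[0,0,0,0.03,0,0,0],[0,0,0,0.03,0,0,0]]'
```

```text
time: 2.95
ee_pos: [498.9, 34.1, 81.6]
tcp_rot: [2.045, 2.385, 0.0]
contact_force: [0.7, -0.3, -0.6]
grip_width: -0.1
time: 3.45
ee_pos: [498.7, 34.1, 79.8]
tcp_rot: [2.045, 2.385, -0.0]
contact_force: [-1.2, -0.2, 0.3]
grip_width: 0.3
```

```bash
python3 -m handwheel '[[0,0,0,0.01,0,0,0],[0,0,0,0.02,0,0,0],[0,0,0,0.02,0,0,0]]'
python3 -m handwheel '[[0,0,0,0.01,0,0,0],[0,0,0,0.02,0,0,0],[0,0,0,0.02,0,0,0]]'
```

```text
time: 3.82
ee_pos: [498.7, 34.1, 78.9]
tcp_rot: [2.045, 2.385, -0.0]
contact_force: [-0.7, 0.0, 0.8]
grip_width: 0.1
time: 4.2
ee_pos: [498.7, 34.1, 77.8]
tcp_rot: [2.045, 2.385, -0.0]
contact_force: [-1.4, 0.3, 2.8]
grip_width: 0.1
```

```bash
python3 -m handwheel '[[0,0,0,-0.15,0,0,0],[0,0,0,-0.4,0,0,0],[0,-0.4,0,-0.4,0,0,0],[0,-0.9,0,-0.4,0,0,0],[0,-0.9,0,-0.4,0,0,0],[0,-0.9,0,-0.15,0,0,0],[0,-0.9,0,0.02,0,0,0],[0,-0.9,0,0.05,0,0,0],[0,-0.9,0,0.07,0,0,0],[0,-0.9,0,0.07,0,0,0]]'
python3 -m handwheel '[[0,0,0,0.01,0,0,0],[0,0,0,0.02,0,0,0],[0,0,0,0.02,0,0,0]]'
```

```text
time: 5.45
ee_pos: [505.6, -10.2, 74.4]
tcp_rot: [2.045, 2.385, -0.0]
contact_force: [0.7, 0.2, -0.2]
grip_width: 0.3
time: 5.82
ee_pos: [505.5, -10.4, 73.3]
tcp_rot: [2.045, 2.385, -0.0]
contact_force: [-0.6, 0.3, 0.1]
grip_width: 0.1
```

Free at 74.4, so key 2 is indeed the latched one. I'll go down in 0.5 mm steps.

```bash
python3 -m handwheel '[[0,0,0,0.01,0,0,0],[0,0,0,0.01,0,0,0]]'
python3 -m handwheel '[[0,0,0,0,0,0,0]]'
```

```text
time: 6.08
ee_pos: [505.6, -10.4, 73.1]
tcp_rot: [2.045, 2.385, 0.0]
contact_force: [-0.5, 0.6, 4.6]
grip_width: -0.0
time: 6.2
ee_pos: [505.6, -10.4, 73.1]
tcp_rot: [2.045, 2.385, 0.0]
contact_force: [-1.7, -0.1, 6.0]
grip_width: 0.2
```

```bash
python3 -m handwheel '[[0,0,0,-0.15,0,0,0],[0,0,0,-0.5,0,0,0],[0,-0.4,0,-0.5,0,0,0],[0,-0.9,0,-0.5,0,0,0],[0,-0.9,0,-0.5,0,0,0],[0,-0.9,0,-0.25,0,0,0],[0,-0.9,0,-0.14,0,0,0],[0,-0.9,0,-0.12,0,0,0],[0,-0.9,0,-0.1,0,0,0],[0,-0.9,0,-0.1,0,0,0]]'
python3 -m handwheel '[[0,0,0,0,0,0,0]]'
```

```text
time: 7.45
ee_pos: [512.4, -54.6, 77.9]
tcp_rot: [-2.045, -2.385, -0.0]
contact_force: [-1.2, 0.8, 2.4]
grip_width: -0.3
time: 7.58
ee_pos: [512.5, -54.7, 78.1]
tcp_rot: [2.045, 2.385, 0.0]
contact_force: [-1.6, 0.9, 2.9]
grip_width: 0.1
```

Key 3 springs (2.4–2.9 N). Next, key 4.

```bash
python3 -m handwheel '[[0,0,0,-0.15,0,0,0],[0,0,0,-0.4,0,0,0],[0,-0.4,0,-0.4,0,0,0],[0,-0.9,0,-0.4,0,0,0],[0,-0.9,0,-0.4,0,0,0],[0,-0.9,0,-0.15,0,0,0],[0,-0.9,0,-0.04,0,0,0],[0,-0.9,0,-0.02,0,0,0],[0,-0.9,0,0,0,0,0],[0,-0.9,0,0,0,0,0]]'
python3 -m handwheel '[[0,0,0,0,0,0,0]]'
```

```text
time: 8.82
ee_pos: [519.2, -99.0, 78.0]
tcp_rot: [-2.044, -2.385, -0.0]
contact_force: [-0.8, 0.5, 2.0]
grip_width: 0.0
time: 8.95
ee_pos: [519.4, -99.1, 78.0]
tcp_rot: [2.045, 2.385, 0.0]
contact_force: [-1.6, 0.1, 2.3]
grip_width: 0.0
```

```bash
python3 -m handwheel '[[0,0,0,-0.15,0,0,0],[0,0,0,-0.5,0,0,0],[0,0.6,0,-0.5,0,0,0],[0,1.2,0,-0.5,0,0,0],[0,1.8,0,-0.5,0,0,0],[0,1.8,0,-0.5,0,0,0],[0,1.8,0,-0.2,0,0,0],[0,1.8,0,0.05,0,0,0],[0,1.8,0,0.08,0,0,0],[0,1.8,0,0.1,0,0,0],[0,1.8,0,0.1,0,0,0]]'
python3 -m handwheel '[[0,0,0,0.02,0,0,0],[0,0,0,0.04,0,0,0],[0,0,0,0.04,0,0,0]]'
```

```text
time: 10.32
ee_pos: [505.2, -11.1, 72.7]
tcp_rot: [-2.046, -2.384, 0.001]
contact_force: [-2.5, -0.5, 4.4]
grip_width: 0.1
time: 10.7
ee_pos: [505.2, -11.1, 71.0]
tcp_rot: [-2.046, -2.384, 0.001]
contact_force: [-2.5, 1.1, 8.6]
grip_width: -0.1
```

```bash
python3 -m handwheel '[[0,0,0,0.01,0,0,0],[0,0,0,0.02,0,0,0],[0,0,0,0.02,0,0,0]]'
```

```text
time: 11.08
ee_pos: [505.3, -11.1, 70.0]
tcp_rot: [-2.046, -2.384, 0.001]
contact_force: [-3.2, -1.6, 10.5]
grip_width: 0.1
```

```bash
python3 -m handwheel '[[0,0,0,0.01,0,0,0],[0,0,0,0.018,0,0,0],[0,0,0,0.018,0,0,0]]'
```

```text
time: 11.45
ee_pos: [505.3, -11.1, 69.2]
tcp_rot: [-2.046, -2.384, 0.001]
contact_force: [-4.7, -0.1, 11.6]
grip_width: -0.0
```

Near the stop, at 11.6 N. Next I'll let it rise, lift clear and look.

```bash
python3 -m handwheel '[[0,0,0,-0.05,0,0,0],[0,0,0,-0.1,0,0,0],[0,0,0,-0.2,0,0,0],[0,0,0,-0.8,0,0,0],[0,0,0,-1.6,0,0,0],[0,0,0,-1.6,0,0,0]]'
python3 - <<'E'
from h import *; from workcell import robot
c=robot.capture("wrist"); cv2.imwrite("pics/wr2.png",c["pixels"])
for u,v,a,r in blobs(c,170,0,640,150,330,200,9000):
    dd=float(np.median(c["depth"][int(v)-3:int(v)+4,int(u)-3:int(u)+4]));P=c["R"].T@(np.array([(u-c["cx"])/c["fx"]*dd,(v-c["cy"])/c["fy"]*dd,dd])-c["t"]);print(u,v,a,P.round(1))
c=robot.capture("scene"); cv2.imwrite("pics/sc2.png",c["pixels"])
E
```

```text
time: 12.2
ee_pos: [507.2, -10.7, 151.3]
tcp_rot: [2.043, 2.382, 0.004]
contact_force: [0.3, 0.7, -0.9]
grip_width: 0.2
393.80592503022973 251.40084643288998 1654.0 [499.1  34.8  79. ]
323.66102719033233 251.34018126888216 1655.0 [505.8  -9.5  79.2]
253.40645947592932 251.3930530164534 1641.0 [512.6 -53.7  79.2]
182.75135135135136 251.4066066066066 1665.0 [519.6 -98.4  78.7]
```

View pics/wr2.png

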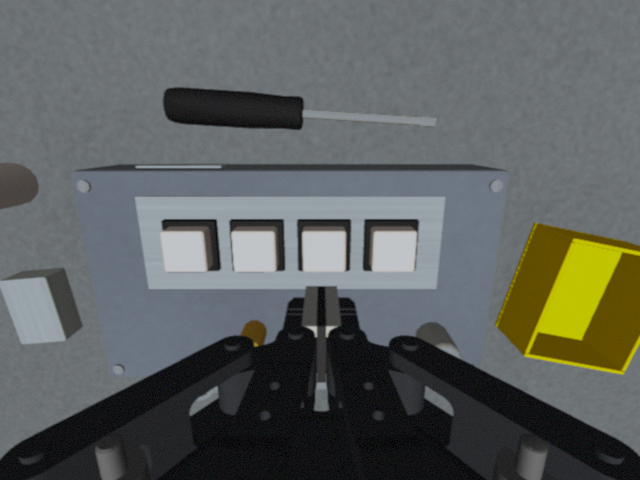

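All four keys now measure about 79 mm high, at pixels (183…394, 251). The screwdriver, spacer, socket and bin are still in place, and nothing is touching the arm.

```bash
python3 -m handwheel '[[0,0,0,0,0,0,0],[0,0,0,0,0,0,0],[0,0,0,0,0,0,0]]'
python3 -c "
from workcell import robot
print(robot.sign_off())"
```

```text
time: 12.68
ee_pos: [505.3, -10.4, 148.4]
tcp_rot: [-2.044, -2.384, 0.001]
contact_force: [-0.3, 0.8, 0.3]
grip_width: 0.2
the job is handed in; nothing more can be done
None
```

I tapped all four keys from left to right with shut fingertips, then released the latched one, and handed the job in at about 12.7 s.

- **Taps:** keys 1, 3 and 4 gave about 1 mm at 2–3 N. Key 2, which the images had shown latched at 73 mm, felt solid at 5–6 N and stayed latched.
- **Release:** I pressed key 2 down to about 69 mm at 11.6 N, let it rise and lifted clear.
- **Last checks:** the wrist camera put the four key tops at 79.0, 79.2, 79.2 and 78.7 mm. The force on the tool was back to noise, with the tip about 70 mm above the keys.
- **Loose things:** I judged these by eye from that wrist picture and did not re-measure them. The driver, spacer, socket, bin and block looked undisturbed. The bottle was only partly in view and the wrench was not clearly visible. The arm never went near either of them.

No checks failed or disagreed.

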